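# Hold the spring jaw of the bow-maker's jig open at its mark

## Task

Get the spring-loaded jig ready for a bow stick: lift the dark wooden spacer block out from behind the sliding jaw and stand it upright in the wooden tray, letting go of it. Then draw the jaw open by its upright handle until the jaw's pointer is level with the brass rider on the rule, and keep holding it there against the spring: the program finishes while still holding the handle. Do not shift the rider, and leave the stone, bottle and jar where they are.

Things in the scene. Friction and masses are not known exactly. Their poses are not given: they have to be found in the camera images.
- jig: Fixed jig on a wooden board 310 x 135 x 18 mm (x, y, z). Origin: centre of the board's underside, on the bench. Along its x: fixed jaw block at 115..145 mm (top 52 mm above the bench), sliding jaw, guide block at -15..15 mm (90 wide, top 48), handle on the -x side. Opens towards -x. Two 8 mm draw bars at y = -36 and +36 mm, 32 mm above the bench, run from jaw through guide block to handle.
- jaw (a joint): How far the sliding jaw is pulled open, in m: 0 shut, 0.058 at its end stop; it moves along the jig's -x. A spring pulls it shut: about 6 N at 0, plus 1.5 N per 10 mm. Jaw block 38 (x) x 90 (y) mm, at jig x 75..113 mm when shut, top 51 mm above the bench. With the spacer in the gap it opens only about 10 mm.
- handle: Pull handle, one piece with the jaw: dark steel cross-bar 94 mm wide, 24 mm high, with an upright brown wooden grip plate 14 mm thick (x, the pull direction), 50 mm wide (y), top 72 mm above the origin; its upper 40 mm stands clear. Origin: centre of the bar's underside, 20 mm above the bench; jig x = -65 mm when shut, 43 mm clear to the guide block, growing with the pull. Axes as the jig's.
- pointer (a point): Tip of the small brass pointer on the sliding jaw, on the jig's -y side, 48 mm above the bench; jig x = 94 mm with the jaw shut, and it moves with the jaw.
- mark (a point): The mark: top of the thin upright fin (3 mm thick across the jig's x) of the brass rider (12 x 16 x 28 mm) standing on the dark steel rule at the jig's -y edge (jig y = -57 mm), top 49 mm above the bench. Set 22 to 45 mm from the shut pointer, towards the jig's -x, differently for each job. It can be pushed along the rule; the pointer passes beside it without touching. Axes as the jig's.
- spacer: Loose dark wooden block 50 x 30 x 75 mm (x, y, z), 60 to 110 g, standing on the jig's board in the 60 mm gap between sliding jaw and guide block, between the draw bars. Origin: centre of its underside, 18 mm above the bench at the start; top 93 mm above the bench. Its x is nearly along the jig's x.
- tray: Fixed open light wooden tray 160 x 120 x 28 mm outside (x, y, z), walls 6 mm, floor 6 mm thick, left or right of the jig. Origin: centre of its underside, on the bench.
- stone: Bystander: grey sharpening stone in a wooden holder, 160 x 85 x 40 mm, across the jig from the tray. Origin: centre of its underside.
- bottle: Bystander: small amber bottle with a white cap, 44 mm across, 85 mm tall, beyond the work. Origin: centre of its underside.
- jar: Bystander: small glass jar with a metal lid, 52 mm across, 55 mm tall, beyond the work. Origin: centre of its underside.
Not all that is in view belongs to the job. Of the things shaped like the spacer, the wooden one is meant.

How it is judged:
On the way, in this order (a step that is already met when the one before it is completed fails the run):
1. the spacer stands upright on the tray's floor, let go (x of spacer in the frame of tray between -0.074 and 0.074 m and y of spacer in the frame of tray between -0.054 and 0.054 m and z of spacer in the frame of tray below 0.014 m and angle between spacer's own z axis and vertical below 0.12 rad and contact force between the fingers and spacer below 0.1 N and linear speed of spacer below 0.02 m/s), for 0.3 s.
2. the fingers hold the handle with the pointer level with the rider (x of pointer in the frame of mark between -0.005 and 0.005 m and contact force between the fingers and handle above 3 N and horizontal distance between the grasp point and handle below 0.05 m and velocity of joint jaw between -0.01 and 0.01 m/s), for 0.3 s.
At the end, for the whole second after the job is handed in: The fingers hold the handle (more than 3 N on it, the grip point within 50 mm of the handle seen from above) and keep the jaw still with its pointer within 5 mm of the rider's fin along the jig; the spacer stands upright (within 7 degrees), released and at rest, on the floor of the tray (all of step 1 and all of step 2); the arm keeps its last pose, push and grip.
It fails at once if the sharpening stone is moved more than 20 mm or tipped (distance of stone from where it was at the start of the episode above 0.02 m or angle between stone's own z axis and vertical above 0.3 rad).
It fails at once if the amber bottle is moved more than 20 mm or tipped (distance of bottle from where it was at the start of the episode above 0.02 m or angle between bottle's own z axis and vertical above 0.3 rad).
It fails at once if the glass jar is moved more than 20 mm or tipped (distance of jar from where it was at the start of the episode above 0.02 m or angle between jar's own z axis and vertical above 0.3 rad).
It fails at once if the brass rider is shifted along its rule by more than 3 mm (distance of mark from where it was at the start of the episode above 0.003 m).
It also fails if it takes over 54 s, if anything falls off the work surface, if the arm or the gripper's body presses on something with over 40 N, if the wrist force passes 120 N, or if a joint passes its speed limit or range.

## Robot

A 6-joint arm with a two-finger parallel gripper is mounted at the origin on the work surface. World frame = base frame: x ahead of the robot, y to its left, z up, the work surface at z = 0. Lengths are in m, angles in rad, forces in N, time in s.
With the tool pointing down it reaches from about 0.225 to 0.875 m from the base axis. Payload 3.4 kg.
Tool frame: the origin (TCP) lies between the finger pads; the fingertips stand 22 mm ahead of it and the grasp point (between the pads) lies 3 mm ahead of it (manip.finger_overhang is the distance from the TCP to the fingertips, in m); z points along the fingers, y is the line along which they close (so a half turn about z gives the same grasp; the last joint's range is limited). The gripper opens to 85 mm and grips with 20 to 120 N. Pads are 22 mm wide; open, the fingers measure 114 mm over their backs; the gripper's body (76 mm by 85 mm) begins 54 mm behind the grasp point. The pads swing forward as they close: fully open they stand 13 mm farther back than shut.
Start: joints at [-1.363, 0.276, 1.505, -0, 1.361, -0.121], TCP at [0.186, -0.544, 0.253] pointing down, gripper open.
Joint ranges: [-2.89, 2.89], [-0.75, 2.08], [0.22, 2.7], [-1.18, 4.32], [0.11, 2.71], [-2.7, 2.7]. Speed limits (rad/s): [2.57, 2.57, 3.14, 3.14, 3.14, 3.14].

## Interface

Orientations are given as a unit quaternion [w, x, y, z].
In Python, from rig import get_state, eyes, order, manip gives the robot as it stands.
- The arm moves only by the tool drive_tool, never from a script. Its argument "rows" is a list of rows, each a list of 4 numbers: the shift along the tool's x, y, z in units of 25 mm (1.0 is 25 mm), then the turn about the tool's z in units of 6 degrees (1.0 is 6 degrees). A call has exactly 8 rows; each row is the pose to reach, as a shift and turn from the pose commanded when the call began, along the tool's axes at that moment; what a row does not reach only later rows make up. A row lasts 1/12 s, in which the tool goes at most 41.7 mm and 7.16 degrees, less where a joint would pass 70% of its speed; a pose out of reach is approached as far as the arm can. A call with a gripper value outside its range is refused whole. "grip" is the finger opening in mm, from 0 to 85.4, set as the call begins (left out, the last holds). The fingers move at their own pace and stop on an object; "newtons" is the grip in N (left out, the last holds). Time passes only in rows, so rows that repeat a pose let the fingers close, or fill a call up. It gives the time, the measured TCP pose, the force, the opening and the grip force at its end, in the units of the state.
- get_state(): the state, without advancing time (a new reading comes with each control period).
- eyes.get_image(name): name is "scene" or "top"; returns (picture, depth): 400x640x3 uint8, red, green, blue; 400x640 float32, m along the optical axis (not along the pixel's ray), 0 where there is no reading.
- eyes.camera_info(name): a dict with "fx", "fy", "cx", "cy" (pixels), "R" (3x3) and "t" (3): a world point X has camera coordinates R X + t. Camera axes: x right, y down, z forward; pixel columns grow to the right and rows downward; lengths in m; the calibration is good to about 2 mm. A picture is of the moment at which its call begins. camera_info takes no time and is no camera call.
- order.sign_off(): hands the job in; it is judged then, once.
The state is a dict: "clock": time; "qpos": joint angles; "qd": joint speeds; "effort": joint torques, N m; "position": TCP position; "ee_rot": TCP orientation; "contact_force": force on the tool from outside, world axes, zero at the start; "moment": the same for the moment, N m; "width": finger opening in m; "gripper_force": force on a finger pad.
Only numpy, scipy, OpenCV 4.12 (cv2) and the standard library are available. Lean on these libraries where they do the work, as an engineer would, in place of code of your own. Each camera call takes 0.05 s, during which the arm holds its last target. There are 200 camera calls.

## Working session

There is one attempt and no reset: what is moved stays moved. The work goes in short steps, Python scripts to look and compute and a tool call to move; the robot and the scene stay as the last step left them, time stands still between calls to the robot, and variables do not carry over. Pictures are saved under pics/ and viewed, at most 10 in all, crops included, and the job is handed in when it is done.

Besides the shell and the picture viewer there is one more tool, called after "Call:" as name([rows], argument=value, ...), one row to a line, values as JSON. drive_tool: Moves the arm, as the interface text tells. Its arguments: {"type":"object","properties":{"rows":{"type":"array","items":{"type":"array","items":{"type":"number"}}},"grip":{"type":"number"},"newtons":{"type":"number"}},"required":["rows"]}

```bash
mkdir -p pics; ls
cat > h.py <<'E'
import numpy as np, cv2
from rig import get_state, eyes, order, manip
def grab(n):
    im,d=eyes.get_image(n); c=eyes.camera_info(n); return im,d,c
def cloud(d,c):
    v,u=np.indices(d.shape); P=np.stack([(u-c['cx'])/c['fx']*d,(v-c['cy'])/c['fy']*d,d],-1)
    return (P-np.array(c['t']))@np.array(c['R'])
def ray(c,u,v,z):
    R=np.array(c['R']);o=-R.T@np.array(c['t']);r=R.T@np.array([(u-c['cx'])/c['fx'],(v-c['cy'])/c['fy'],1])
    return o+r*(z-o[2])/r[2]
def save(n,im): cv2.imwrite('pics/'+n+'.png',cv2.cvtColor(im,cv2.COLOR_RGB2BGR))
E
python3 - <<'E'
from h import *
for n in('scene','top'):
    im,d,c=grab(n); save(n+'0',im); np.savez(n+'0.npz',im=im,d=d)
    R=np.array(c['R']);print(n,c['fx'],-R.T@np.array(c['t']),R[2])
print(get_state())
E
```

```text
pics
scene 366.4418524366012 [0.95011796 0.41338186 0.6623726 ] [-0.45766516 -0.51729002 -0.72315534]
top 482.61992760110434 [0.33493552 0.00206082 1.35112809] [ 0.19399747  0.00542462 -0.98098703]
{'clock': 0.1, 'qpos': array([-1.36298849e+00,  2.76522108e-01,  1.50598230e+00,  2.88909779e-05,
        1.36071171e+00, -1.21007736e-01]), 'qd': array([-0.00142996, -0.00014746, -0.00329025, -0.00080353, -0.00087314,
        0.0011476 ]), 'effort': array([ 1.20373843e-03, -4.17699838e+01, -2.46406424e+01, -1.09215571e-04,
        5.80034248e-03, -6.92026191e-06]), 'position': array([ 0.1855916 , -0.54377435,  0.25254134]), 'ee_rot': array([-8.11580395e-04,  9.86515624e-01,  1.63665097e-01, -2.11060201e-05]), 'contact_force': array([-0.15991661,  0.00038711, -0.31668269]), 'moment': array([ 0.0352985 , -0.05188923,  0.00679704]), 'gripper_force': 0.0, 'width': 0.08501550589902113}
```

View pics/top0.png

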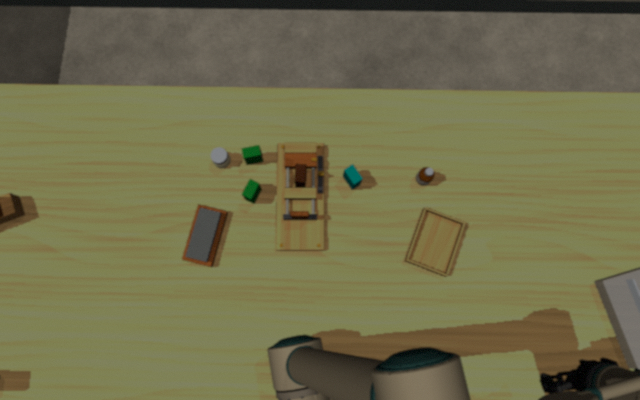

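View pics/scene0.png

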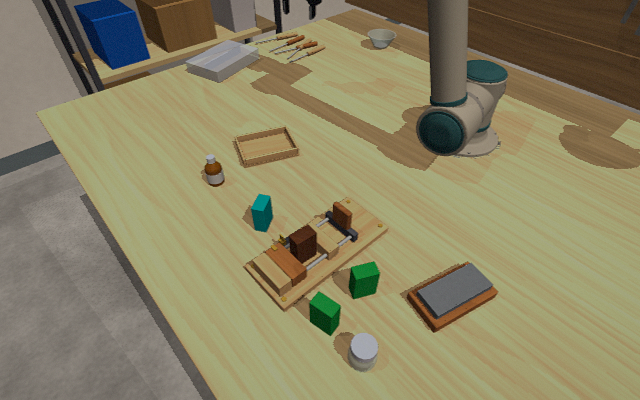

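The top view shows the jig at about (300,197) with its +x pointing up in the image. The dark spacer is at (301,175), the handle at (300,215), and the rule on the right edge near x=320. The tray is at (436,241). The green and teal blocks are decoys, the bottle is at (426,176), the jar at (221,157) and the stone at (206,235). Next I measure.

Run:
```python
from h import *
f=np.load('top0.npz');im,d=f['im'],f['d'];c=eyes.camera_info('top');P=cloud(d,c)
def reg(name,u0,u1,v0,v1,z0,z1):
    S=P[v0:v1,u0:u1].reshape(-1,3);S=S[(S[:,2]>z0)&(S[:,2]<z1)]
    if len(S)<3: print(name,len(S));return
    r=cv2.minAreaRect((S[:,:2]*1000).astype(np.float32))
    print(name,len(S),'med',S.mean(0).round(4),'rect',np.round(r[0],1),np.round(r[1],1),round(r[2],1))
reg('board',260,345,135,260,.010,.026)
reg('jigall',260,340,135,260,.010,.12)
reg('spacertop',285,318,155,190,.085,.11)
reg('handletop',285,318,200,225,.08,.11)
reg('guide',275,325,180,200,.042,.056)
reg('jaw',275,325,140,172,.042,.06)
reg('tray',395,475,200,285,.018,.04)
reg('stone',175,235,200,270,.03,.05)
reg('bottle',410,440,160,190,.06,.1); reg('jar',205,235,145,170,.045,.07)
reg('rider',314,335,150,210,.03,.06)
crop=im[135:255,265:340]; g=cv2.resize(crop,None,fx=5,fy=5,interpolation=cv2.INTER_CUBIC);g=np.clip(g*1.6,0,255).astype(np.uint8)
f2=np.load('scene0.npz')['im'][190:310,240:395];g2=cv2.resize(f2,None,fx=2.7,fy=2.7,interpolation=cv2.INTER_CUBIC)
o=np.zeros((600,800,3),np.uint8);o[:,:375]=g;o[:324,378:378+418]=g2;save('crop0',o)
```

```text
board 3217 med [0.5789 0.0399 0.0176] rect [614.   37.2] [309.5 241. ] 0.7
jigall 5162 med [0.6083 0.0405 0.0313] rect [613.7  65.6] [309.5 184.3] 0.7
spacertop 204 med [0.6593 0.04   0.0924] rect [660.   40.2] [29.6 49.7] 86.7
handletop 108 med [0.5486 0.0395 0.0899] rect [548.9  39.7] [13.9 45.4] 0.6
guide 367 med [0.6142 0.0401 0.0473] rect [618.9  40.8] [40.6 88.8] 1.7
jaw 747 med [0.7239 0.0413 0.0507] rect [718.1  33.1] [107.7  81.6] 88.1
tray 525 med [ 0.4876 -0.3348  0.0266] rect [ 489.2 -335. ] [121. 161.] 69.4
stone 1148 med [0.4952 0.3033 0.039 ] rect [494.9 298.7] [ 72.  139.9] 76.7
bottle 96 med [ 0.6686 -0.3071  0.0757] rect [ 667.6 -306.2] [30.  27.8] 59.3
jar 217 med [0.7168 0.2691 0.0537] rect [717.6 269.4] [44.  44.2] 40.8
rider 145 med [ 0.6661 -0.0021  0.0443] rect [654.1 -10.1] [165.5  25.5] 0.9
```

View pics/crop0.png

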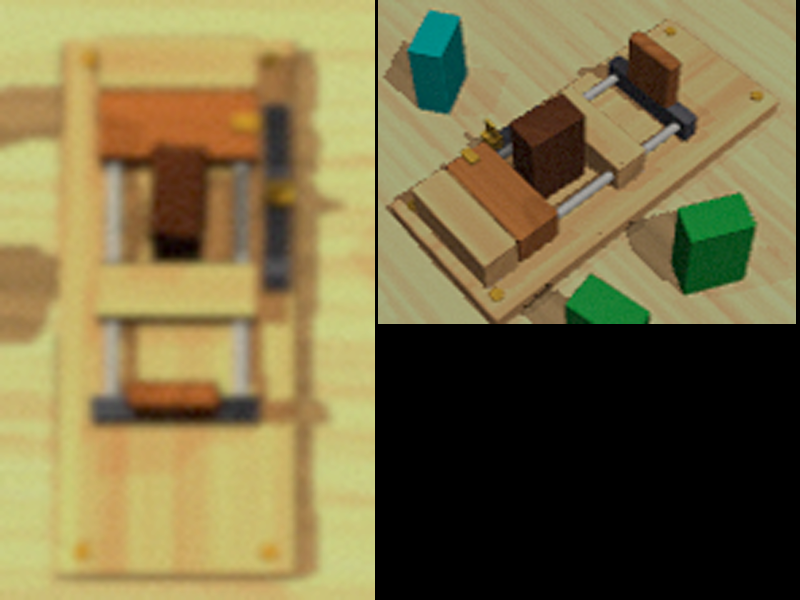

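The crop shows the brass pointer near crop (245,122), the rider fin on the dark rule near (283,192), the dark wooden spacer at (180,200) and the handle plate at (172,400). Next I locate the pointer and fin by colour in both views.

```bash
cat > mk.py <<'E'
from h import *
def brass(im,c,box,zs=.048):
    u0,u1,v0,v1=box; hsv=cv2.cvtColor(im,cv2.COLOR_RGB2HSV)[v0:v1,u0:u1]
    m=((hsv[...,0]>18)&(hsv[...,0]<30)&(hsv[...,1]>190)&(hsv[...,2]>60)).astype(np.uint8)
    n,l,s,ce=cv2.connectedComponentsWithStats(m)
    for i in range(1,n):
        if s[i,4]>=3: print(s[i],(ce[i]+[u0,v0]).round(1),ray(c,ce[i][0]+u0,ce[i][1]+v0,zs).round(4))
E
python3 - <<'E'
from mk import *
for n,b in(('top',(305,332,150,200)),('scene',(265,315,220,270))):
    im=np.load(n+'0.npz')['im'];print(n);brass(im,eyes.camera_info(n),b)
im=np.load('top0.npz')['im']
h=cv2.cvtColor(im,cv2.COLOR_RGB2HSV)
print(h[156:180,312:327,1]);print(im[168:180,316:326,0])
E
```

```text
top
[7 8 5 3 9] [313.9 158.8] [0.7117 0.0037 0.048 ]
[14 23  4  3 10] [320.7 173.8] [ 0.6686 -0.0159  0.048 ]
scene
[14 18  7  7 18] [281.5 240.9] [6.853e-01 3.000e-04 4.800e-02]
[ 6 25  6  6 11] [273.1 247.5] [0.7093 0.0028 0.048 ]
[[201 191 193 192 172 146 110  88  94 101 101 116 132 140 130]
 [196 193 194 188 167 138  74  33  15  48  90 119 133 134 128]
 [202 194 200 199 190 155  99   8  16  39  82 126 129 132 127]
 [202 203 206 201 193 157  99  35  16  30  98 124 132 139 125]
 [198 198 200 197 193 164  96  26  16  39  90 129 133 131 126]
 [200 201 204 192 181 140  80   0  15  45  82 124 132 134 138]
 [191 184 191 193 172 135  87  16   9  35  98 127 135 136 131]
 [189 201 192 186 164 136  88  30   8  48  82 128 135 133 134]
 [201 192 186 183 174 131  68  16  23  21  92 120 140 133 134]
 [192 191 194 187 162 131  83   7   0  39  85 122 133 135 136]
 [190 181 185 179 164 128  87   8   8  30  81 114 129 137 133]
 [ 94  84 114 153 169 132  61  30   9  45  85 129 142 139 129]
 [ 52  37  52 117 136 108  77  20  20  24  64 116 127 136 128]
 [ 65  43  68 121 145 119  51  29  23  28  72 11
[... 342 characters left out ...]
4 135 142 158 178 179 200 197 191 177 139 134 136]
 [ 75  53  77 126 144 148 111 128 152 164 132 151 145 137 128]
 [ 65  45  86 130 146 129  93  44  26  72 102 125 139 140 130]
 [ 65  52  77 135 147 131  78  25   8  30  87 112 137 139 135]
 [ 75  50  84 125 142 131  92  39   9  39  80 120 131 141 131]]
[[71 66 50 39 38 42 52 68 84 92]
 [81 73 55 44 44 46 57 70 88 95]
 [86 76 59 51 54 57 64 72 88 96]
 [90 78 66 64 66 69 75 81 88 97]
 [92 80 70 69 71 74 81 87 90 96]
 [92 79 67 65 71 81 92 96 93 92]
 [89 71 62 62 73 90 97 96 92 98]
 [88 71 53 50 60 70 76 82 88 97]
 [85 67 46 32 37 42 52 66 81 93]
 [82 67 44 29 29 32 45 63 81 91]
 [83 68 46 31 30 34 47 66 80 92]
 [88 74 47 33 28 33 48 64 80 92]]
```

Call:
drive_tool([
  [0,0,0,0.5],
  [0,0,0,1.2],
  [0,0,0,2.2],
  [0,0,0,3.0],
  [0,0,0,3.5],
  [0,0,0,3.7],
  [0,0,0,3.7],
  [0,0,0,3.7],
], grip=85)

```text
clock: 0.77
position: [0.1856, -0.5441, 0.2531]
ee_rot: [-0.0, 1.0, -0.029, -0.0]
contact_force: [-0.2, -0.2, -0.9]
width: 0.085
gripper_force: 0.0
```

Call:
drive_tool([
  [0.5,-0.7,0,0],
  [1.2,-1.67,0,0],
  [2.1,-2.92,0,0],
  [3.0,-4.17,0,0],
  [3.9,-5.42,0,0],
  [4.8,-6.67,0,0],
  [5.7,-7.92,0,0],
  [6.6,-9.17,0,0],
])

```text
clock: 1.43
position: [0.3646, -0.3234, 0.2534]
ee_rot: [0.0, 1.0, -0.029, 0.0]
contact_force: [1.2, -0.1, -0.4]
width: 0.0852
gripper_force: 0.0
```

Call:
drive_tool([
  [0.9,-1.25,0,0],
  [1.8,-2.5,0,0],
  [2.7,-3.75,0,0],
  [3.6,-5.0,0,0],
  [4.5,-6.25,0,0],
  [5.4,-7.5,0,0],
  [6.3,-8.75,0,0],
  [7.2,-10.0,0,0],
])

```text
clock: 2.1
position: [0.5591, -0.0842, 0.2534]
ee_rot: [0.0, 1.0, -0.029, 0.0]
contact_force: [0.6, -0.4, -0.5]
width: 0.0847
gripper_force: 0.0
```

Call:
drive_tool([
  [0.9,-1.25,0,0],
  [1.8,-2.5,0,0],
  [2.7,-3.75,0,0],
  [3.4,-4.75,0,0],
  [3.8,-5.25,0,0],
  [3.8,-5.25,0,0],
  [3.8,-5.25,0,0],
  [3.8,-5.25,0,0],
])

```text
clock: 2.77
position: [0.66, 0.0387, 0.253]
ee_rot: [0.0, 1.0, -0.029, -0.001]
contact_force: [-0.2, 0.1, 0.0]
width: 0.085
gripper_force: 0.0
```

Call:
drive_tool([
  [0,-0.05,0.6,0],
  [0,-0.05,1.8,0],
  [0,-0.05,3.0,0],
  [0,-0.05,4.2,0],
  [0,-0.05,5.4,0],
  [0,-0.05,6.4,0],
  [0,-0.05,6.9,0],
  [0,-0.05,6.9,0],
])

```text
clock: 3.43
position: [0.6574, 0.0391, 0.0775]
ee_rot: [0.0, 1.0, -0.03, -0.004]
contact_force: [-0.4, -0.4, 0.3]
width: 0.0849
gripper_force: 0.0
```

Call:
drive_tool([
  [0,0,0,0],
  [0,0,0,0],
  [0,0,0,0],
  [0,0,0,0],
  [0,0,0,0],
  [0,0,0,0],
  [0,0,0,0],
  [0,0,0,0],
], grip=20, newtons=40)

```text
clock: 4.1
position: [0.6615, 0.0406, 0.0822]
ee_rot: [0.0, 1.0, -0.029, 0.001]
contact_force: [-1.0, 0.6, 6.2]
width: 0.0293
gripper_force: 47.3
```

Call:
drive_tool([
  [0,0,-0.2,0],
  [0,0,-0.7,0],
  [0,0,-1.4,0],
  [0,0,-2.2,0],
  [0,0,-3.2,0],
  [0,0,-4.2,0],
  [0,0,-4.8,0],
  [0,0,-5.0,0],
])

```text
clock: 4.77
position: [0.662, 0.0407, 0.2089]
ee_rot: [0.0, 1.0, -0.029, 0.003]
contact_force: [0.3, -0.6, -0.8]
width: 0.0293
gripper_force: 46.4
```

Run:
```python
from h import *
im,d,c=grab('scene'); save('s1',im[60:330,200:560])
s=get_state();print(s['position'],s['width'],s['gripper_force'],s['contact_force'])
```

```text
[0.66180368 0.04071726 0.20834555] 0.029139326085117188 46.40665054321289 [ 0.22018216  0.84112089 -0.02098426]
```

View pics/s1.png

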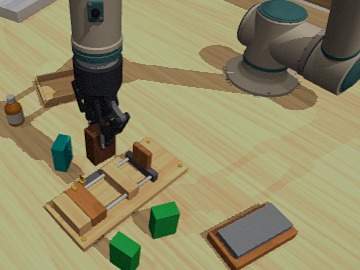

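The spacer hangs upright in the gripper at crop (100,145), and the jig is undisturbed. I carry it to the tray.

Call:
drive_tool([
  [-0.2,0.5,0,0],
  [-0.6,1.5,0,0],
  [-1.1,2.8,0,0],
  [-1.6,4.1,0,0],
  [-2.1,5.4,0,0],
  [-2.6,6.7,0,0],
  [-3.2,8.1,0,0],
  [-3.7,9.4,0,0],
])

```text
clock: 5.48
position: [0.5514, -0.1901, 0.2036]
ee_rot: [-0.0, 1.0, -0.029, -0.002]
contact_force: [0.6, 0.1, -1.0]
width: 0.0297
gripper_force: 46.3
```

Call:
drive_tool([
  [-0.5,1.3,0,0],
  [-1.0,2.6,0,0],
  [-1.5,3.9,0,0],
  [-1.9,4.9,0,0],
  [-2.2,5.6,0,0],
  [-2.35,6.0,0,0],
  [-2.35,6.0,0,0],
  [-2.35,6.0,0,0],
])

```text
clock: 6.15
position: [0.4864, -0.3343, 0.2046]
ee_rot: [-0.001, 1.0, -0.03, -0.001]
contact_force: [0.1, 0.4, -0.3]
width: 0.0295
gripper_force: 46.3
```

Call:
drive_tool([
  [0,0,0.5,0],
  [0,0,1.3,0],
  [0,0,2.3,0],
  [0,0,3.3,0],
  [0,0,4.2,0],
  [0,0,4.8,0],
  [0,0,5.0,0],
  [0,0,5.0,0],
])

```text
clock: 6.82
position: [0.4869, -0.3327, 0.0792]
ee_rot: [-0.001, 1.0, -0.029, -0.001]
contact_force: [1.0, 0.7, -1.5]
width: 0.029
gripper_force: 46.3
```

Call:
drive_tool([
  [0,0,0.05,0],
  [0,0,0.1,0],
  [0,0,0.15,0],
  [0,0,0.2,0],
  [0,0,0.25,0],
  [0,0,0.3,0],
  [0,0,0.35,0],
  [0,0,0.35,0],
])

```text
clock: 7.48
position: [0.487, -0.3348, 0.0718]
ee_rot: [-0.0, 1.0, -0.029, -0.0]
contact_force: [-0.9, 0.5, -1.0]
width: 0.0295
gripper_force: 46.3
```

Call:
drive_tool([
  [0,0,0.03,0],
  [0,0,0.06,0],
  [0,0,0.09,0],
  [0,0,0.12,0],
  [0,0,0.12,0],
  [0,0,0.12,0],
  [0,0,0.12,0],
  [0,0,0.12,0],
])

```text
clock: 8.15
position: [0.4872, -0.3349, 0.0702]
ee_rot: [0.0, 1.0, -0.029, 0.0]
contact_force: [-2.0, 1.5, 6.1]
width: 0.0297
gripper_force: 47.3
```

Contact is about 6 N, so the block is on the floor. I release it slowly and retreat.

Call:
drive_tool([
  [0,0,0,0],
  [0,0,0,0],
  [0,0,0,0],
  [0,0,0,0],
  [0,0,0,0],
  [0,0,0,0],
  [0,0,0,0],
  [0,0,0,0],
], grip=80)

```text
clock: 8.82
position: [0.4872, -0.3348, 0.069]
ee_rot: [-0.0, 1.0, -0.029, -0.0]
contact_force: [-0.6, -0.4, 1.0]
width: 0.08
gripper_force: 0.0
```

Call:
drive_tool([
  [0,0,-0.3,0],
  [0,0,-0.9,0],
  [0,0,-1.7,0],
  [0,0,-2.7,0],
  [0,0,-3.7,0],
  [0,0,-4.6,0],
  [0,0,-5.1,0],
  [0,0,-5.2,0],
])

```text
clock: 9.48
position: [0.4885, -0.3359, 0.2028]
ee_rot: [0.002, 1.0, -0.029, 0.003]
contact_force: [0.7, 0.0, 0.1]
width: 0.0801
gripper_force: 0.0
```

Run:
```python
from h import *
im,d,c=grab('scene'); 
o=np.zeros((500,700,3),np.uint8);o[:400,:400]=cv2.resize(im[80:280,190:390],None,fx=2,fy=2)
im2,d2,c2=grab('top');o[:300,400:700]=cv2.resize(im2[145:245,270:370],None,fx=3,fy=3);save('s2',o)
np.savez('top1.npz',im=im2,d=d2);np.savez('scene1.npz',im=im,d=d)
P=cloud(d,c).reshape(-1,3)
S=P[(abs(P[:,0]-.487)<.05)&(abs(P[:,1]+.335)<.05)&(P[:,2]>.06)&(P[:,2]<.1)]
print(len(S),S.mean(0),S[:,2].max(), np.percentile(S[:,2],[5,50,95]))
s=get_state();print(s['position'],s['qpos'])
```

```text
236 [ 0.49152803 -0.32674268  0.07570484] 0.08508861759518377 [0.06268221 0.07914901 0.08341088]
[ 0.48738097 -0.3349095   0.19993657] [-7.19651749e-01  3.32916117e-01  1.55707000e+00 -6.10944186e-05
  1.24982229e+00  9.09780086e-01]
```

View pics/s2.png

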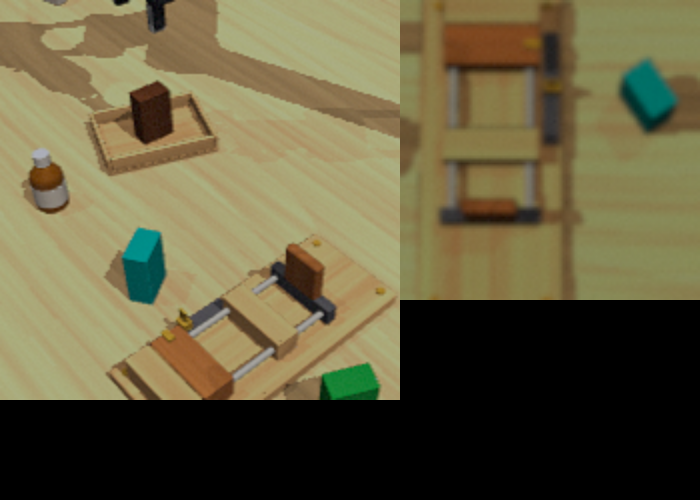

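The spacer stands upright in the tray at (152,112), with its top at about 0.082 m, which is right for that floor. The jig and rider look untouched. On to the handle.

Call:
drive_tool([
  [0.1,-0.6,0,-0.6],
  [0.2,-1.8,0,-1.6],
  [0.4,-3.4,0,-2.6],
  [0.6,-5.0,0,-3.6],
  [0.8,-6.6,0,-4.7],
  [0.9,-8.2,0,-5.8],
  [1.1,-9.8,0,-6.9],
  [1.2,-11.4,0,-8.0],
], grip=60)

```text
clock: 10.25
position: [0.5332, -0.05, 0.1975]
ee_rot: [-0.001, 0.924, 0.382, -0.001]
contact_force: [0.5, -0.0, 0.2]
width: 0.06
gripper_force: 0.0
```

Call:
drive_tool([
  [0,0,0,-1.1],
  [0,0,0,-2.2],
  [0,0,0,-3.3],
  [0,0,0,-4.4],
  [0,0,0,-5.5],
  [0,0,0,-6.6],
  [0,0,0,-7.4],
  [0,0,0,-7.67],
])

```text
clock: 10.92
position: [0.5328, -0.0518, 0.1973]
ee_rot: [-0.001, 0.702, 0.712, -0.001]
contact_force: [-0.0, -0.8, 1.0]
width: 0.0603
gripper_force: 0.0
```

Call:
drive_tool([
  [0,0,0,0],
  [0,0,0,0],
  [0,0,0,0],
  [0,0,0,0],
  [0,0,0,0],
  [0,0,0,0],
  [0,0,0,0],
  [0,0,0,0],
])

```text
clock: 11.58
position: [0.5339, -0.0521, 0.1991]
ee_rot: [0.0, 0.703, 0.711, 0.0]
contact_force: [-0.0, 0.1, 0.2]
width: 0.0601
gripper_force: 0.0
```

Call:
drive_tool([
  [0.4,0.1,0,0],
  [1.2,0.2,0,0],
  [2.2,0.4,0,0],
  [3.1,0.55,0,0],
  [3.6,0.63,0,0],
  [3.66,0.63,0,0],
  [3.66,0.63,0,0],
  [3.66,0.63,0,0],
])

```text
clock: 12.25
position: [0.5484, 0.0391, 0.199]
ee_rot: [0.0, 0.703, 0.711, -0.0]
contact_force: [0.7, -0.4, 0.4]
width: 0.0598
gripper_force: 0.0
```

Call:
drive_tool([
  [0,0,0.5,0],
  [0,0,1.3,0],
  [0,0,2.2,0],
  [0,0,3.1,0],
  [0,0,3.9,0],
  [0,0,4.5,0],
  [0,0,4.8,0],
  [0,0,4.8,0],
])

```text
clock: 12.92
position: [0.5473, 0.0386, 0.0774]
ee_rot: [-0.001, 0.703, 0.711, -0.001]
contact_force: [-1.1, 0.8, 1.0]
width: 0.0597
gripper_force: 0.0
```

Call:
drive_tool([
  [0,0,0,0],
  [0,0,0,0],
  [0,0,0,0],
  [0,0,0,0],
  [0,0,0,0],
  [0,0,0,0],
  [0,0,0,0],
  [0,0,0,0],
], grip=5, newtons=60)

```text
clock: 13.58
position: [0.5514, 0.0395, 0.0805]
ee_rot: [0.002, 0.703, 0.711, 0.002]
contact_force: [5.7, -0.8, 1.5]
width: 0.0133
gripper_force: 60.3
```

Run:
```python
from mk import *
a=np.load('top1.npz')['im'][150:200,300:335];b=np.load('scene1.npz')['im'][220:265,258:318]
o=np.zeros((600,800,3),np.uint8);A=cv2.resize(a,None,fx=10,fy=10,interpolation=cv2.INTER_NEAREST);o[:500,:350]=np.clip(A*1.7,0,255)
B=cv2.resize(b,None,fx=7,fy=7,interpolation=cv2.INTER_NEAREST);o[:315,360:780]=B;save('z',o)
for u,v in((281,237),(281,238),(282,238)): print(ray(eyes.camera_info('scene'),u,v,.049))
```

```text
[ 0.68012836 -0.00815249  0.049     ]
[ 0.68179202 -0.00597094  0.049     ]
[ 0.68018019 -0.00456869  0.049     ]
```

View pics/z.png

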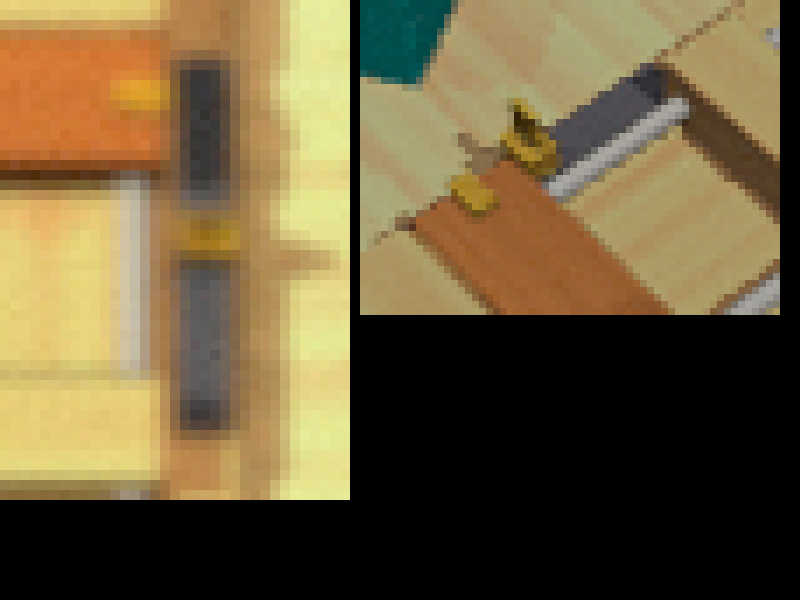

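Scene crop: the fin tip is at full-image pixel (281,234.7) and the pointer at (274,248). I refine the fin using depth in both views.

Run:
```python
from mk import *
for n in('top0','top1','scene0','scene1'):
    f=np.load(n+'.npz');c=eyes.camera_info(n[:-1]);P=cloud(f['d'],c)
    m=(abs(P[...,0]-.67)<.03)&(abs(P[...,1]+.016)<.014)&(P[...,2]>.026)
    vs,us=np.where(m);print(n)
    for v,u in zip(vs,us): print((u,v),(P[v,u]*1000).round(0).astype(int),f['im'][v,u])
c=eyes.camera_info('scene')
for u,v in((281,234),(281,234.7),(281,235.3)): print(ray(c,u,v,.049).round(4))
print(ray(c,273.6,247.4,.048))
```

```text
top0
(np.int64(316), np.int64(163)) [698  -2  54] [95 60 34]
(np.int64(316), np.int64(164)) [696  -2  52] [91 58 29]
(np.int64(316), np.int64(165)) [695  -2  44] [88 56 32]
(np.int64(316), np.int64(166)) [690  -2  50] [73 47 26]
(np.int64(316), np.int64(167)) [691  -3  36] [62 42 21]
(np.int64(316), np.int64(170)) [685  -3  27] [86 64 39]
(np.int64(318), np.int64(171)) [680  -8  34] [66 51 28]
(np.int64(319), np.int64(171)) [676 -11  49] [64 50 25]
(np.int64(320), np.int64(171)) [677 -14  48] [66 51 28]
(np.int64(321), np.int64(171)) [677 -17  48] [69 54 28]
(np.int64(322), np.int64(171)) [675 -19  53] [75 57 26]
(np.int64(323), np.int64(171)) [682 -23  29] [81 62 31]
(np.int64(318), np.int64(172)) [678  -8  31] [70 53 26]
(np.int64(319), np.int64(172)) [673 -11  53] [69 52 18]
(np.int64(320), np.int64(172)) [673 -14  52] [71 52 18]
(np.int64(321), np.int64(172)) [675 -17  44] [74 56 19]
(np.int64(322), np.int64(172)) [674 -19  49] [81 64 25]
(np.int64(323), np.int64(172)) [678 -22  34] [87 68 28]
(np.int64(318), np.int64(173)) [675  -8  32] [67 49 20]
(np.int64(319), np.int64(173)) 
[... 9195 characters left out ...]
  88  25]
(np.int64(285), np.int64(242)) [674  -3  32] [108  78  24]
(np.int64(286), np.int64(242)) [671  -4  28] [98 81 56]
(np.int64(281), np.int64(243)) [683  -7  31] [88 65 16]
(np.int64(282), np.int64(243)) [682  -4  33] [122  93  24]
(np.int64(283), np.int64(243)) [680  -4  32] [97 70 19]
(np.int64(284), np.int64(243)) [676  -4  29] [108  82  24]
(np.int64(285), np.int64(243)) [675  -3  29] [106  79  26]
(np.int64(282), np.int64(244)) [682  -4  31] [91 68 20]
(np.int64(283), np.int64(244)) [680  -4  28] [109  82  25]
(np.int64(284), np.int64(244)) [678  -3  27] [115  94  38]
[ 0.6751 -0.0148  0.049 ]
[ 0.6763 -0.0132  0.049 ]
[ 0.6773 -0.0119  0.049 ]
[0.70831443 0.00321808 0.048     ]
```

The fin is at world x≈0.676 in both views, which needs a pull of about 32.5 mm. The pointer checks out at 0.708 shut.

Call:
drive_tool([
  [0,-0.1,0,0],
  [0,-0.3,0,0],
  [0,-0.5,0,0],
  [0,-0.7,0,0],
  [0,-0.9,0,0],
  [0,-1.1,0,0],
  [0,-1.2,0,0],
  [0,-1.2,0,0],
])

```text
clock: 14.25
position: [0.5229, 0.0391, 0.0805]
ee_rot: [0.004, 0.703, 0.711, 0.003]
contact_force: [10.4, -0.5, -2.8]
width: 0.0133
gripper_force: 59.7
```

Call:
drive_tool([
  [0,0,0,0],
  [0,0,0,0],
  [0,0,0,0],
  [0,0,0,0],
  [0,0,0,0],
  [0,0,0,0],
  [0,0,0,0],
  [0,0,0,0],
])

```text
clock: 14.92
position: [0.5234, 0.0391, 0.0805]
ee_rot: [0.004, 0.703, 0.711, 0.003]
contact_force: [9.5, 0.1, -2.7]
width: 0.0135
gripper_force: 59.6
```

```bash
cat > look.py <<'E'
from mk import *
import sys
o=np.zeros((600,800,3),np.uint8)
im,d,c=grab('scene');im2,d2,c2=grab('top')
o[:360,:480]=cv2.resize(im[215:260,255:315],None,fx=8,fy=8,interpolation=cv2.INTER_NEAREST)
A=cv2.resize(im2[150:200,300:330],None,fx=10,fy=10,interpolation=cv2.INTER_NEAREST);o[:500,490:790]=np.clip(A*1.7,0,255)
save(sys.argv[1],o)
P=cloud(d,c);S=P[205:300,225:330].reshape(-1,3);S=S[(S[:,2]>.046)&(S[:,2]<.056)&(S[:,1]>.02)&(S[:,1]<.075)]
# jaw top: near edge and far end along x
for y0 in(.01,.03,.05):
    q=S[(abs(S[:,1]-y0-.01)<.01)]; print('toppts x',np.sort(q[:,0].round(3))[[0,1,2,3]],len(q))
brass(im,c,(262,300,225,260)); print(get_state()['position'],get_state()['contact_force'],get_state()['gripper_force'])
E
python3 look.py p1
```

```text
toppts x [0.602 0.602 0.603 0.604] 202
toppts x [0.602 0.602 0.603 0.603] 386
toppts x [0.601 0.601 0.603 0.603] 397
[17 11  5  6  9] [281.1 238.9] [ 0.6827 -0.0046  0.048 ]
[21 16  4  3  4] [284.5 242. ] [0.6823 0.0069 0.048 ]
[0.52340187 0.0390838  0.08046358] [ 9.18207928 -0.64802629 -2.68037544] 59.58503723144531
```

View pics/p1.png

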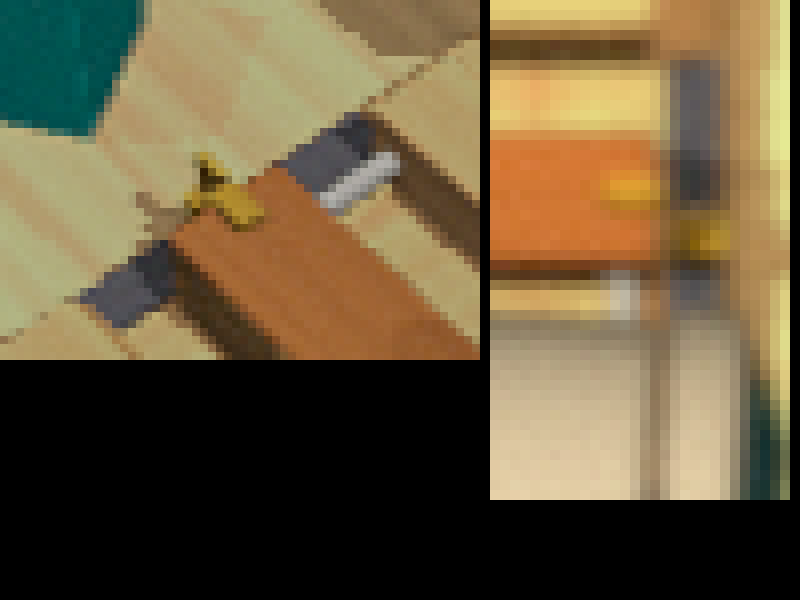

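The pointer at crop (240,207) is still short of the fin tip at (203,160) along the jig by about 4.5 mm. I pull a bit more.

Call:
drive_tool([
  [0,-0.05,0,0],
  [0,-0.1,0,0],
  [0,-0.15,0,0],
  [0,-0.18,0,0],
  [0,-0.18,0,0],
  [0,-0.18,0,0],
  [0,-0.18,0,0],
  [0,-0.18,0,0],
])

```text
clock: 15.68
position: [0.5193, 0.039, 0.0805]
ee_rot: [0.004, 0.703, 0.711, 0.004]
contact_force: [10.7, -0.1, -4.6]
width: 0.0137
gripper_force: 59.6
```

```bash
python3 look.py p2
python3 - <<'E'
from h import *
c=eyes.camera_info('scene');R=np.array(c['R']);t=np.array(c['t'])
im,d,_=grab('scene');P=cloud(d,c)
# jaw top region: x extent in jig frame
a=np.radians(.7);ex=np.array([np.cos(a),np.sin(a)]);ey=np.array([-ex[1],ex[0]])
J=P[...,:2]-[.6137,.0405];jx=J@ex;jy=J@ey;z=P[...,2]
h=cv2.cvtColor(im,cv2.COLOR_RGB2HSV)
m=(jx>.02)&(jx<.113)&(abs(jy)<.035)&(z>.045)&(z<.057)
print('jaw top jx',np.percentile(jx[m],[0,2,50,98,100]).round(4),m.sum())
m=(jx>.03)&(jx<.1)&(jy<-.046)&(jy>-.07)&(z>.044)
print('fin jx',np.sort(jx[m]).round(4))
m=(jx>.1)&(jx<.16)&(abs(jy)<.035)&(z>.045)&(z<.057)
print('fixed jaw jx',np.percentile(jx[m],[0,2,50,98,100]).round(4),m.sum())
f=np.load('scene1.npz')['d'];P=cloud(f,c);J=P[...,:2]-[.6137,.0405];jx=J@ex;jy=J@ey;z=P[...,2]
m=(jx>.02)&(jx<.114)&(abs(jy)<.035)&(z>.049)&(z<.053)
m2=(jx>.02)&(jx<.16)&(abs(jy)<.035)&(z>.045)&(z<.057)
print('start jaw+fixed',np.percentile(jx[m2],[0,2,50,98,100]).round(4),m2.sum())
E
```

```text
toppts x [0.602 0.602 0.604 0.604] 190
toppts x [0.601 0.602 0.603 0.603] 395
toppts x [0.602 0.603 0.603 0.604] 406
[19 11  6  4 10] [283.4 237.7] [ 0.677  -0.0039  0.048 ]
[24 16  2  2  3] [286.7 241.7] [0.6783 0.0092 0.048 ]
[0.51937249 0.03900988 0.08050371] [10.34103416 -0.07344998 -2.90890057] 59.59272801876068
jaw top jx [0.0454 0.0468 0.0669 0.0839 0.0848] 535
fin jx [0.0607 0.061  0.0612 0.0625 0.0626 0.0628 0.0629 0.0633 0.0633 0.0636
 0.0641]
fixed jaw jx [0.1149 0.1155 0.1326 0.1473 0.1477] 506
start jaw+fixed [0.0772 0.0796 0.1142 0.1471 0.1475] 1024
```

View pics/p2.png

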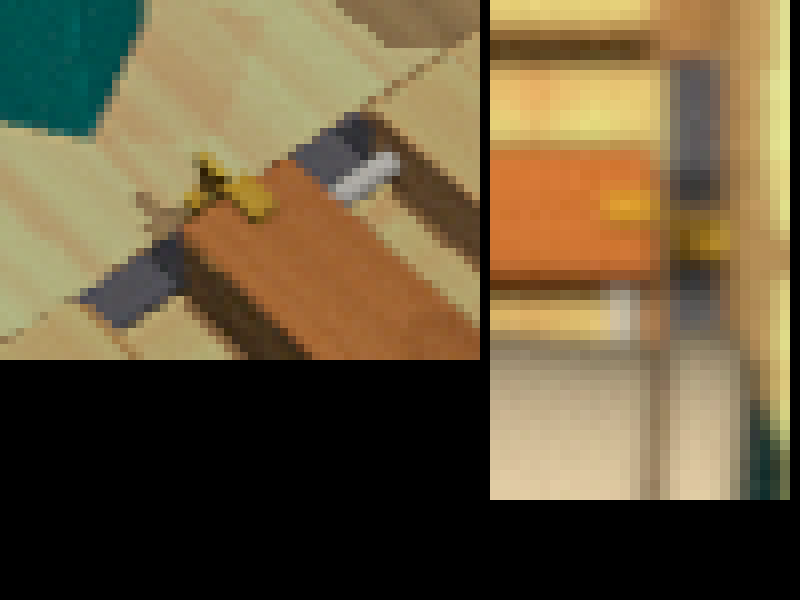

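The pointer at crop (247,197) is nearly in line with the fin tip at (205,160). Both views suggest about 1.5 mm more.

Call:
drive_tool([
  [0,-0.03,0,0],
  [0,-0.06,0,0],
  [0,-0.06,0,0],
  [0,-0.06,0,0],
  [0,-0.06,0,0],
  [0,-0.06,0,0],
  [0,-0.06,0,0],
  [0,-0.06,0,0],
])

```text
clock: 16.5
position: [0.518, 0.039, 0.0805]
ee_rot: [0.004, 0.703, 0.711, 0.004]
contact_force: [10.8, -0.0, -2.9]
width: 0.013
gripper_force: 59.5
```

Call:
drive_tool([
  [0,0,0,0],
  [0,0,0,0],
  [0,0,0,0],
  [0,0,0,0],
  [0,0,0,0],
  [0,0,0,0],
  [0,0,0,0],
  [0,0,0,0],
])

```text
clock: 17.17
position: [0.518, 0.039, 0.0805]
ee_rot: [0.004, 0.703, 0.711, 0.004]
contact_force: [11.2, 0.2, -3.5]
width: 0.0131
gripper_force: 59.5
```

```bash
python3 look.py p3
python3 - <<'E'
from h import *
c=eyes.camera_info('scene');im,d,_=grab('scene');P=cloud(d,c)
S=P.reshape(-1,3);S=S[(abs(S[:,0]-.487)<.05)&(abs(S[:,1]+.335)<.05)&(S[:,2]>.06)&(S[:,2]<.1)]
print(len(S),S.mean(0),S[:,2].max())
E
```

```text
toppts x [0.602 0.603 0.603 0.604] 190
toppts x [0.601 0.602 0.603 0.603] 397
toppts x [0.602 0.602 0.603 0.604] 394
[17 11  3  5  6] [280.  238.2] [ 0.6832 -0.0077  0.048 ]
[21 12  7  5 13] [285.8 238.9] [0.6752 0.002  0.048 ]
[0.51802417 0.03897217 0.08048544] [11.4921639  -0.33275102 -3.57973049] 59.54675316810608
239 [ 0.49139488 -0.3266187   0.0756218 ] 0.0840287077917314
```

View pics/p3.png

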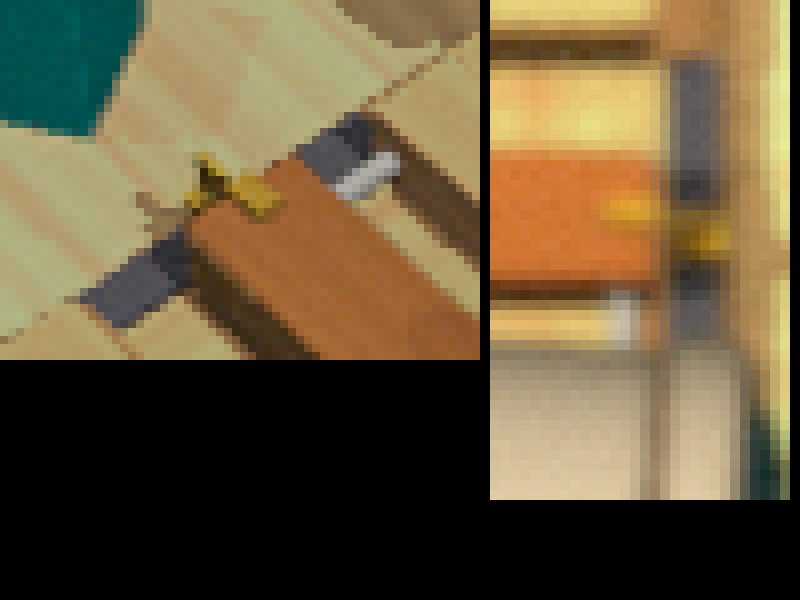

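The pointer blob at crop (254,194) is now in line with the fin: x≈0.675–0.677 for both in the scene view. The top view agrees within about 1 mm, the spacer still stands, and the grip is 59 N. Handing in.

```bash
python3 -c "
from rig import order
print(order.sign_off())"
```

```text
the job is handed in; nothing more can be done
None
```

I handed the job in after about 17 s on the clock, with no verdict returned: the spacer stands upright and released in the tray, and the gripper still holds the handle (about 59 N) with the pointer level with the rider's fin to about 1–2 mm by the cameras.

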